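# Close up the row of spice tins in the rack

### The job

Make room at the open end of the spice rack: with the fingertips, from behind, push the five touching square tins with wooden lids along the rack as one row until the leading tin stands against the upright end plate and the row is closed up, then take the hand away. Only push: do not pick up, tip or pull apart the tins, and leave everything else on the counter as it is.

Things in the scene. Friction and masses are not known exactly. Their poses are not given: they have to be found in the camera images.
- rack: fixed black steel spice rack on the counter: a straight tray 440 mm long, its channel open at both ends save for the end plate at one. Origin: centre of its underside, at counter level. y runs along the tray; x points across it to the slotted back panel, away from the robot. Back panel's top 56 mm, top of the 6 mm round front guard bar 42 mm above the counter
- rack_floor (a point): middle of the rack's tray floor, 14 mm above the counter, on the centre line of the 49 mm wide channel in which the tins stand; axes as the rack's
- end_plate: the fixed upright black steel end plate that closes one end of the rack (+y or -y end, it varies), 4 mm thick along the rack, its top 82 mm above the counter. Origin: at counter level at the middle of its thickness, so the face the tins stop against is 2 mm from it towards the rack's middle; axes parallel to the rack's
- end_cap: the low black trim strip at the other, open end of the rack, below the tray floor's level; it stops nothing. Origin at counter level
- tin1: loose square steel spice tin with a pale wooden lid, 46 x 46 mm and 76 mm high over the lid, 80 to 220 g, standing in the rack in the row of five touching tins; their order in the row varies. Origin: centre of its underside; z up, x and y parallel to the rack's at the start
- tin2: loose square steel spice tin with a pale wooden lid, 46 x 46 mm and 64 mm high over the lid, 80 to 220 g, standing in the rack in the row of five touching tins; their order in the row varies. Origin: centre of its underside; z up, x and y parallel to the rack's at the start
- tin3: loose square steel spice tin with a pale wooden lid, 46 x 46 mm and 76 mm high over the lid, 80 to 220 g, standing in the rack in the row of five touching tins; their order in the row varies. Origin: centre of its underside; z up, x and y parallel to the rack's at the start
- tin4: loose square steel spice tin with a pale wooden lid, 46 x 46 mm and 64 mm high over the lid, 80 to 220 g, standing in the rack in the row of five touching tins; their order in the row varies. Origin: centre of its underside; z up, x and y parallel to the rack's at the start
- tin5: loose square steel spice tin with a pale wooden lid, 46 x 46 mm and 76 mm high over the lid, 80 to 220 g, standing in the rack in the row of five touching tins; their order in the row varies. Origin: centre of its underside; z up, x and y parallel to the rack's at the start
- grinder_tall: bystander: tall round steel pepper grinder with black top, 48 mm across, 150 mm high, loose on the counter. Origin: centre of its underside
- grinder_short: bystander: shorter round steel grinder with black top, 48 mm across, 115 mm high, loose on the counter. Origin: centre of its underside
- mug: bystander: white mug, 82 mm across, 94 mm high, loose on the counter. Origin: centre of its underside
- spoon: bystander: wooden spoon lying flat, 250 mm long, loose on the counter. Origin: on its handle's line, about mid-length
- bowl: bystander: small white bowl, 124 mm across, 48 mm high, loose on the counter. Origin: centre of its underside
- jar: bystander: amber glass jar with black cap, 72 mm across, 105 mm high, loose on the counter. Origin: centre of its underside
- can: bystander: plain steel food can, 74 mm across, 108 mm high, loose on the counter. Origin: centre of its underside
Things that resemble listed ones, but are neither listed nor needed, are in the scene too. What is shaped like the tin1 but turquoise or yellow is not meant.

How it is judged:
At the end, for the whole second after the job is handed in: All five tins stand upright and at rest on the tray floor in the rack's channel, closed up against the end plate: every tin's centre lies within 215.5 mm of the end plate's mid-plane along the rack (209 mm when perfectly closed up), and nothing is touched (y of tin1 in the frame of end_plate between -0.2155 and 0.2155 m and x of tin1 in the frame of rack between -0.006 and 0.006 m and height (world z) of each of tin1, tin2, tin3, tin4, tin5 below 0.018 m and angle between each of tin1, tin2, tin3, tin4, tin5's own z axis and vertical below 0.08 rad and linear speed of each of tin1, tin2, tin3, tin4, tin5 below 0.01 m/s and y of tin2 in the frame of end_plate between -0.2155 and 0.2155 m and x of tin2 in the frame of rack between -0.006 and 0.006 m and y of tin3 in the frame of end_plate between -0.2155 and 0.2155 m and x of tin3 in the frame of rack between -0.006 and 0.006 m and y of tin4 in the frame of end_plate between -0.2155 and 0.2155 m and x of tin4 in the frame of rack between -0.006 and 0.006 m and y of tin5 in the frame of end_plate between -0.2155 and 0.2155 m and x of tin5 in the frame of rack between -0.006 and 0.006 m).
It fails at once if a tin is lifted off the tray (by 12 mm or more) (height (world z) of any of tin1, tin2, tin3, tin4, tin5 above 0.026 m).
It fails at once if a tin is tipped (0.3 rad or more) (angle between any of tin1, tin2, tin3, tin4, tin5's own z axis and vertical above 0.3 rad).
It fails at once if the row is pulled apart (more than 20 mm of gaps within it) (horizontal distance between tin1 and tin2 above 0.205 m or horizontal distance between any of tin1, tin2 and tin3 above 0.205 m or horizontal distance between any of tin1, tin2, tin3 and tin4 above 0.205 m or horizontal distance between any of tin1, tin2, tin3, tin4 and tin5 above 0.205 m).
It fails at once if a bystander is moved by 20 mm or more (distance of any of grinder_tall, grinder_short, mug, spoon, bowl, jar, can from where it was at the start of the episode above 0.02 m).
It also fails if it takes over 35 s, if anything falls off the work surface, if the arm or the gripper's body presses on something with over 40 N, if the wrist force passes 120 N, or if a joint passes its speed limit or range.

### The arm

A 7-joint arm with a two-finger parallel gripper is mounted at the origin on the work surface. World frame = base frame: x ahead of the robot, y to its left, z up, the work surface at z = 0. Lengths are in m, angles in rad, forces in N, time in s.
With the tool pointing down it reaches from about 0.425 to 0.875 m from the base axis. Payload 4.7 kg.
Tool frame: the origin (TCP) lies midway between the tips of the shut fingers; the grasp point (between the pads) lies 19 mm behind it; x points along the fingers, z is the direction in which the jaws open and shut, and the axes are right-handed (so a half turn about x gives the same grasp; the last joint's range is limited). The gripper opens to 87 mm and grips with 3 to 60 N. Pads are 19 mm wide; open, the fingers measure 117 mm over their backs; the gripper's body (75 mm by 190 mm) begins 51 mm behind the grasp point.
Start: joints at [1.22, 0.321, -0.07, 1.45, 0.023, 1.371, -0.057], TCP at [0.232, -0.607, 0.223] pointing down, gripper open.
Joint ranges: [-2.86, 2.86], [-0.3, 2.09], [-1.38, 1.24], [0.06, 2.45], [-1.56, 4.7], [0.09, 2.05], [-2.69, 2.69]. Speed limits (rad/s): [2.57, 2.57, 3.14, 3.14, 3.14, 3.14, 3.14].

### API

Orientations are given as a rotation vector (axis times angle).
In Python, from bench import ctrl, vision, close_job gives the robot as it stands. The module is installed in compiled form; this text tells all that it offers.
- The arm moves only by the tool servo_tool, never from a script. Its argument "commands" is a list that holds one entry, the list of rows, each a list of 7 numbers: the turn, a rotation vector about the tool's x, y, z in degrees, then the shift along the tool's x, y, z in mm, then the finger opening in mm, from 0 to 87. In form: [[[wx, wy, wz, x, y, z, grip], ...]]. A call has 1 to 5 rows; each row is the pose to reach, as a shift and turn from the pose commanded when the call began, along the tool's axes at that moment; what a row does not reach only later rows make up. A row lasts 1/8 s, in which the tool goes at most 62.5 mm and 10.7 degrees, less where a joint would pass 70% of its speed; a pose out of reach is approached as far as the arm can. A call with a gripper value outside its range is refused whole. The fingers move at their own pace and stop on an object; "newtons" is the grip in N (left out, the last holds). Time passes only in rows, so rows that repeat a pose let the fingers close. It gives the time, the measured TCP pose, the force and the opening at its end, in the units of the state.
- ctrl.get_state(): the state, without advancing time (a new reading comes with each control period).
- vision.get_image(name): name is "scene" or "side" or "wrist"; returns the picture (384x512x3 uint8, red, green, blue); there is no depth.
- vision.camera_info(name): a dict with "fov_y" (degrees; the focal length in pixels is half the picture's height over the tangent of half this angle, whatever the lens; pixels are square), "cx", "cy" (the principal point, pixels), "pose" (4x4, takes a point from camera to world coordinates). Camera axes: x right, y down, z forward; pixel columns grow to the right and rows downward; lengths in m; the calibration is good to about 2 mm. A picture is of the moment at which its call begins: read the wrist's pose just before it. camera_info takes no time and is no camera call; for the wrist camera it gives the pose at the moment of the call.
- close_job(): hands the job in, once; it reports no verdict.
The state is a dict: "time": time; "joint_positions": joint angles; "qd": joint speeds; "joint_torque": joint torques, N m; "position": TCP position; "tool_rot": TCP orientation; "ft_force": force on the tool from outside, world axes, zero at the start; "torque": the same for the moment, N m; "grip_width": opening from 0.0 (shut) to 1.0 (fully open).
Only numpy, scipy, OpenCV 4.12 (cv2) and the standard library are available. Lean on these libraries where they do the work, as an engineer would, in place of code of your own. Each camera call takes 0.05 s, during which the arm holds its last target. There are 200 camera calls.

## Working session

There is one attempt and no reset: what is moved stays moved. The work goes in short steps, Python scripts to look and compute and a tool call to move; the robot and the scene stay as the last step left them, time stands still between calls to the robot, and variables do not carry over. Pictures are saved under pics/ and viewed, about 8 in all and at most 12, crops included, and the job is handed in when it is done.

Besides the shell and the picture viewer there is one more tool, called as name(argument=value, ...) on one line, values as JSON. servo_tool: Moves the arm, as the interface text tells. Its arguments: {"type":"object","properties":{"commands":{"type":"array"},"newtons":{"type":"number"}},"required":["commands"]}

```bash
mkdir -p pics; python3 - <<'E'
from bench import ctrl, vision
import cv2,numpy as np
np.set_printoptions(precision=4,suppress=True)
s=ctrl.get_state();print({k:np.round(s[k],4) for k in('time','position','tool_rot','ft_force','grip_width')})
for n in('scene','side'):
    im=vision.get_image(n);cv2.imwrite(f'pics/{n}0.png',im[:,:,::-1])
for n in('scene','side','wrist'):
    c=vision.camera_info(n);print(n,c['fov_y'],c['cx'],c['cy']);print(c['pose'])
E
```

```text
{'time': np.float64(0.0), 'position': array([ 0.2317, -0.6067,  0.2215]), 'tool_rot': array([ 0.9374,  1.3616, -0.9358]), 'ft_force': array([-0.4065, -0.0891,  0.8303]), 'grip_width': np.float64(0.9989)}
scene 52.437921848015016 249.68305431410369 198.44377638412388
[[-0.7864  0.375  -0.4908  0.9685]
 [ 0.6173  0.4504 -0.645   0.6024]
 [-0.0208 -0.8102 -0.5857  0.5637]
 [ 0.      0.      0.      1.    ]]
side 55.94675801421033 253.63810904936685 188.7332919110102
[[-0.9272 -0.2541  0.2753  0.2946]
 [-0.3742  0.6624 -0.649   0.5465]
 [-0.0174 -0.7048 -0.7092  0.6353]
 [ 0.      0.      0.      1.    ]]
wrist 61.456868582142405 252.31801921839505 186.8610668993852
[[ 0.3577 -0.8994 -0.2513  0.301 ]
 [-0.9338 -0.3447 -0.0957 -0.5791]
 [-0.0006  0.2689 -0.9632  0.3833]
 [ 0.      0.      0.      1.    ]]
```

View pics/scene0.png

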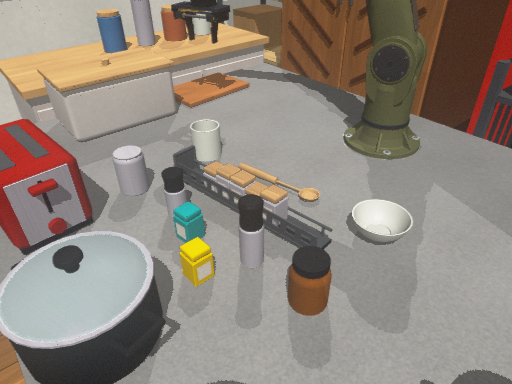

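View pics/side0.png

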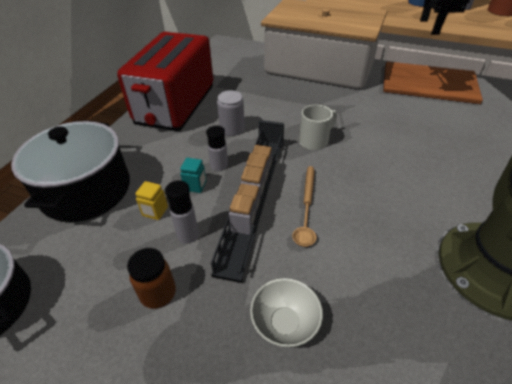

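The scene view shows the rack running from the end plate (about 180,155, by the mug) to the open end (about 325,240). In the side view it runs from (270,130) to (230,275). I'll enlarge both.

```bash
python3 - <<'E'
import cv2
a=cv2.imread('pics/scene0.png')[140:255,165:340];cv2.imwrite('pics/scA.png',cv2.resize(a,None,fx=4.5,fy=4.5,interpolation=cv2.INTER_CUBIC))
a=cv2.imread('pics/side0.png')[115:285,200:330];cv2.imwrite('pics/siA.png',cv2.resize(a,None,fx=3.5,fy=3.5,interpolation=cv2.INTER_CUBIC))
E
```

```text
(no output)
```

View pics/scA.png

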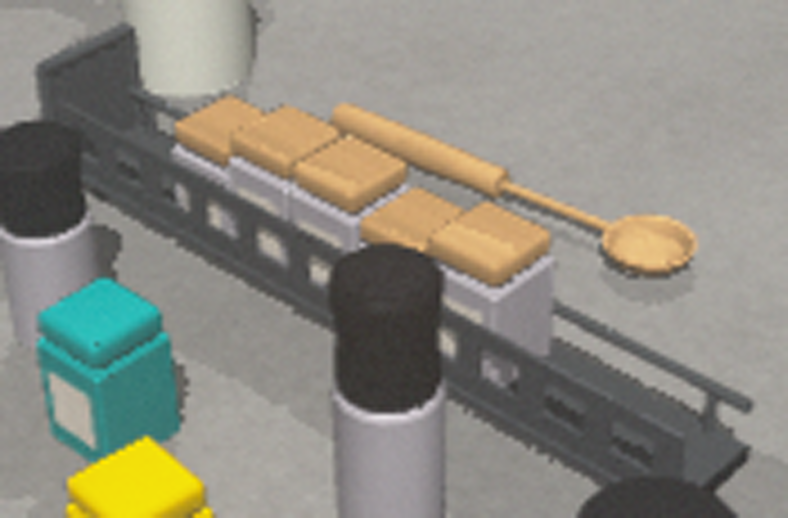

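View pics/siA.png

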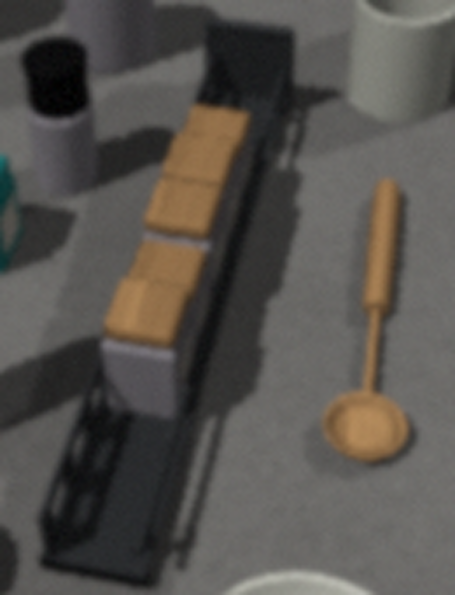

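The scene crop shows the end plate top at (38,68)-(132,25) and the rear tin's lid end at (495,280)-(550,240). The side crop has the plate top at (208,22)-(293,30), the rear lid end at (105,335)-(180,345) and the tray's open end at (45,562)-(152,580).

```bash
cat > h.py <<'E'
import numpy as np
from bench import vision,ctrl
def ray(n,u,v):
    c=vision.camera_info(n);f=192/np.tan(np.radians(c['fov_y']/2))
    P=np.array(c['pose']);return P[:3,3],P[:3,:3]@np.array([(u-c['cx'])/f,(v-c['cy'])/f,1])
def at(n,u,v,z):
    o,d=ray(n,u,v);return (o+d*(z-o[2])/d[2])[:2]
def sc(u,v,z): return at('scene',165+u/4.5,140+v/4.5,z)
def si(u,v,z): return at('side',200+u/3.5,115+v/3.5,z)
E
python3 - <<'E'
from h import *
np.set_printoptions(precision=3,suppress=True)
print('plate sc',sc(38,68,.082),sc(132,25,.082),'si',si(208,22,.082),si(293,30,.082))
for z in(.09,.078):print('rear lid',z,'sc',sc(495,280,z),sc(550,240,z),sc(430,238,z),'si',si(105,335,z),si(180,345,z))
print('rear base si',si(108,395,.014),si(178,415,.014))
print('front lid si',si(195,105,.078),si(248,112,.078),'sc',sc(232,97,.078),sc(176,128,.078))
print('tray end si',si(45,562,.014),si(152,580,.014),'sc',sc(748,450,.014))
print('guardbar end sc',sc(750,405,.042),'si',si(183,562,.042), 'panel end sc',sc(683,440,.056))
print('spoon sc',sc(650,245,.01),sc(340,110,.01),'mug top side',at('side',317,112,.094),'bowl',at('scene',381,218,.048),at('side',287,300,.048))
print('jar',at('side',146,265,.105),'gt',at('side',178,192,.15),at('scene',250,203,.15),'gs',at('side',215,132,.115))
s=ctrl.get_state()
from scipy.spatial.transform import Rotation as R
print(R.from_rotvec(s['tool_rot']).as_matrix(), s['position'])
E
```

```text
plate sc [ 0.597 -0.197] [ 0.53  -0.206] si [ 0.589 -0.199] [ 0.526 -0.212]
rear lid 0.09 sc [0.54  0.124] [0.499 0.117] [0.541 0.08 ] si [0.527 0.122] [0.484 0.114]
rear lid 0.078 sc [0.529 0.112] [0.488 0.105] [0.531 0.066] si [0.532 0.113] [0.488 0.104]
rear base si [0.537 0.108] [0.49  0.107]
front lid si [ 0.563 -0.107] [ 0.525 -0.112] sc [ 0.529 -0.106] [ 0.57  -0.099]
tray end si [0.521 0.229] [0.46  0.218] sc [0.468 0.222]
guardbar end sc [0.471 0.221] si [0.442 0.217] panel end sc [0.523 0.229]
spoon sc [0.382 0.073] [ 0.425 -0.15 ] mug top side [ 0.455 -0.276] bowl [0.368 0.265] [0.365 0.243]
jar [0.604 0.299] gt [0.613 0.162] [0.63  0.158] gs [ 0.656 -0.075]
[[-0.001  0.934  0.357]
 [ 0.002  0.357 -0.934]
 [-1.    -0.    -0.002]] [ 0.232 -0.607  0.222]
```

The plate is at the -y end, about (0.562,-0.203). The rear face of the row is near (0.511,0.12), and the rack is yawed about 9°. I'll shut the fingers and take the arm round high to the open end.

servo_tool(commands=[[[2.4,0,0,-4,57,-24,0],[4.8,0,0,-8,114,-48,0],[7.2,0,0,-12,171,-72,0],[9.6,0,0,-16,228,-96,0],[12,0,0,-20,285,-120,0]]], newtons=20)

```text
time: 0.72
position: [0.4563, -0.3918, 0.2423]
tool_rot: [1.095, 1.278, -1.095]
ft_force: [1.5, -0.9, 0.0]
grip_width: 0.514
```

servo_tool(commands=[[[0,0,0,0,16,-58,0],[0,0,0,0,32,-116,0],[0,0,0,0,48,-174,0],[0,0,0,0,64,-232,0],[0,0,0,0,80,-290,0]]])

```text
time: 1.35
position: [0.4892, -0.0926, 0.2423]
tool_rot: [1.094, 1.278, -1.094]
ft_force: [0.5, -0.1, -0.1]
grip_width: 0.016
```

servo_tool(commands=[[[0,0,0,0,14,-58,0],[0,0,0,0,28,-116,0],[0,0,0,0,40,-174,0],[0,0,0,0,52,-220,0],[0,0,0,0,60,-260,0]]])

```text
time: 1.98
position: [0.5081, 0.1736, 0.2422]
tool_rot: [1.093, 1.279, -1.093]
ft_force: [1.2, 0.5, -0.3]
grip_width: 0.004
```

```bash
python3 - <<'E'
from h import *
import cv2
s=ctrl.get_state();print(s['time'],s['position'],s['tool_rot'],s['grip_width'],vision.camera_info('wrist')['pose'])
cv2.imwrite('pics/w1.png',cv2.resize(vision.get_image('wrist')[:,:,::-1],None,fx=1.5,fy=1.5))
E
```

```text
1.975 [0.50806515 0.17359261 0.24224321] [ 1.09288534  1.2794619  -1.09329517] 0.004279273662793851 [[ 1.56936858e-01 -9.51275443e-01 -2.65416379e-01  5.81274241e-01]
 [-9.87608141e-01 -1.50893550e-01 -4.31427390e-02  1.86728221e-01]
 [ 9.91008345e-04  2.68898063e-01 -9.63168132e-01  4.03983364e-01]
 [ 0.00000000e+00  0.00000000e+00  0.00000000e+00  1.00000000e+00]]
```

View pics/w1.png

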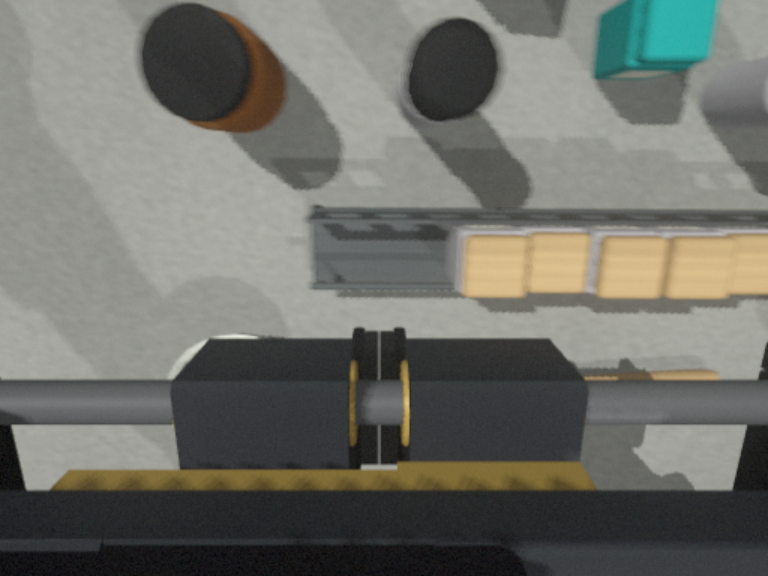

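The wrist view (1.5×) shows the tray's open end at column 312, the panel's inner edge at row 217 and the guard bar at row 287. The rear lid spans columns 465-528 and rows 235-297, and the lower tin wall shows at column 455. The rack is parallel to the tool.

```bash
python3 - <<'E'
from h import *
np.set_printoptions(precision=4,suppress=True)
w=lambda u,v,z:at('wrist',u/1.5,v/1.5,z)
ez=np.array([.157,-.9876]);ey=np.array([.9876,.157]);t=np.array([.5081,.1736])
def p(n,q):print(n,q,'tool y,z mm',1e3*np.array([(q-t)@ey,(q-t)@ez]))
p('panel L',w(330,217,.056));p('panel R',w(750,219,.056));p('bar L',w(345,287,.042));p('bar R',w(440,288,.042))
for z in(.09,.078):
  p(f'lid {z} tl',w(465,236,z));p(f'lid bl',w(465,297,z));p('lid mid R',w(528,266,z))
p('body rear',w(455,260,.07));p('tray end',w(312,250,.014))
p('tin3 wall',w(595,260,.08));
E
```

```text
panel L [0.5251 0.2208] tool y,z mm [ 24.2367 -43.9415]
panel R [ 0.5733 -0.0772] tool y,z mm [ 25.0605 257.9231]
bar L [0.4707 0.2029] tool y,z mm [-32.3262 -34.7797]
bar R [0.4821 0.1297] tool y,z mm [-32.5391  39.2451]
lid 0.09 tl [0.5327 0.129 ] tool y,z mm [17.2828 47.92  ]
lid bl [0.4916 0.1201] tool y,z mm [-24.642   50.2172]
lid mid R [0.5198 0.0833] tool y,z mm [-2.6402 91.0138]
lid 0.078 tl [0.5309 0.1265] tool y,z mm [15.1129 50.0556]
lid bl [0.4883 0.1173] tool y,z mm [-28.4129  52.4405]
lid mid R [0.5175 0.0791] tool y,z mm [-5.5709 94.795 ]
body rear [0.5117 0.1283] tool y,z mm [-3.5659 45.352 ]
tray end [0.4892 0.235 ] tool y,z mm [ -9.0694 -63.6218]
tin3 wall [0.5295 0.0356] tool y,z mm [ -0.4887 139.6497]
```

servo_tool(commands=[[[0,0,0,40,-1,0,0],[0,0,0,85,-2,0,0],[0,0,0,125,-3,0,0],[0,0,0,150,-3,0,0],[0,0,0,160,-3,0,0]]])

```text
time: 2.65
position: [0.5042, 0.1704, 0.0807]
tool_rot: [1.092, 1.281, -1.097]
ft_force: [0.1, -0.1, -0.6]
grip_width: 0.002
```

```bash
python3 - <<'E'
from h import *
import cv2
s=ctrl.get_state();print(s['time'],s['position'],s['ft_force'])
a=vision.get_image('side')[90:300,170:350,::-1];cv2.imwrite('pics/s2.png',cv2.resize(a,None,fx=2.8,fy=2.8,interpolation=cv2.INTER_CUBIC))
E
```

```text
2.65 [0.50424485 0.17043375 0.08070428] [ 0.10880952 -0.07321955 -0.61619047]
```

View pics/s2.png

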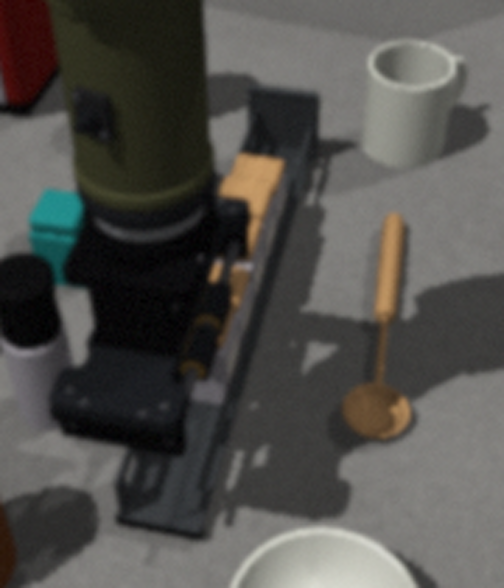

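The side view shows the hand over the open end, with the fingers behind the row at about (200,370) and clear of the tall grinder. I'll lower it into the channel.

servo_tool(commands=[[[0,0,0,12,0,0,0],[0,0,0,24,0,0,0],[0,0,0,34,0,0,0],[0,0,0,42,0,0,0],[0,0,0,42,0,0,0]]])

```text
time: 3.32
position: [0.505, 0.171, 0.0398]
tool_rot: [1.093, 1.28, -1.095]
ft_force: [-0.5, -0.5, 0.2]
grip_width: 0.007
```

servo_tool(commands=[[[0,0,0,0,0,5,0],[0,0,0,0,0,10,0],[0,0,0,0,0,15,0],[0,0,0,0,0,20,0],[0,0,0,0,0,25,0]]])

```text
time: 3.95
position: [0.5095, 0.146, 0.0406]
tool_rot: [1.094, 1.278, -1.094]
ft_force: [-0.3, -0.5, -0.5]
grip_width: 0.008
```

servo_tool(commands=[[[0,0,0,0,0,4,0],[0,0,0,0,0,8,0],[0,0,0,0,0,12,0],[0,0,0,0,0,16,0],[0,0,0,0,0,20,0]]])

```text
time: 4.58
position: [0.5127, 0.1277, 0.041]
tool_rot: [1.095, 1.28, -1.093]
ft_force: [-2.4, 5.3, 4.4]
grip_width: 0.007
```

servo_tool(commands=[[[0,0,0,0,0,4,0],[0,0,0,0,0,8,0],[0,0,0,0,0,12,0],[0,0,0,0,0,16,0],[0,0,0,0,0,20,0]]])

```text
time: 5.2
position: [0.5168, 0.1114, 0.0426]
tool_rot: [1.097, 1.28, -1.087]
ft_force: [-1.9, 7.7, 9.8]
grip_width: 0.006
```

```bash
python3 - <<'E'
from h import *
import cv2
s=ctrl.get_state();print(s['time'],s['position'],s['ft_force'],s['torque'])
a=vision.get_image('wrist')[100:300,:,::-1];b=vision.get_image('scene')[130:260,150:350,::-1]
a=cv2.resize(a,(768,300));b=cv2.resize(b,(461,300),interpolation=cv2.INTER_CUBIC)
cv2.imwrite('pics/w3.png',np.vstack([a,np.hstack([b,np.zeros((300,307,3),np.uint8)])]))
E
```

```text
5.2 [0.51678794 0.11135265 0.04255124] [-1.86395199  7.67618447  9.79529932] [ 1.47643395  0.38989858 -0.03888974]
```

View pics/w3.png

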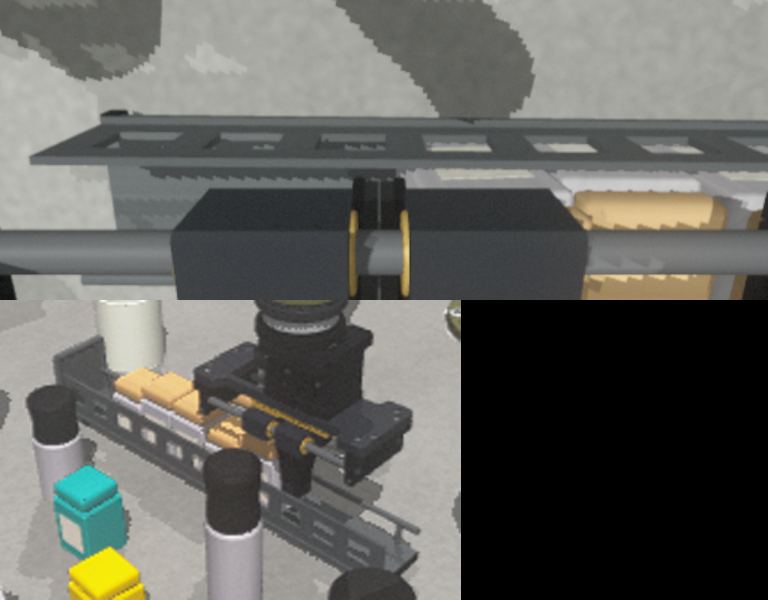

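The force rose to 9.8 N upwards, more than the push itself. So the hand's finger carriages are probably rubbing on the tall rear tin's lid. The picture shows the carriage right over that lid. I'll back off, raise the hand a little and push on.

servo_tool(commands=[[[0,0,0,0,0,-4,0],[0,0,0,-4,0,-8,0],[0,0,0,-9,0,-8,0],[0,0,0,-14,0,-8,0],[0,0,0,-14,0,-8,0]]])

```text
time: 5.92
position: [0.5148, 0.1146, 0.0551]
tool_rot: [1.095, 1.278, -1.094]
ft_force: [-0.3, 0.8, 1.7]
grip_width: 0.004
```

servo_tool(commands=[[[0,0,0,0,0,3,0],[0,0,0,0,0,6,0],[0,0,0,0,0,9,0],[0,0,0,0,0,12,0],[0,0,0,0,0,15,0]]])

```text
time: 6.55
position: [0.5165, 0.1019, 0.0547]
tool_rot: [1.095, 1.281, -1.092]
ft_force: [-0.8, 4.7, 1.1]
grip_width: 0.003
```

servo_tool(commands=[[[0,0,0,0,0,4,0],[0,0,0,0,0,8,0],[0,0,0,0,0,12,0],[0,0,0,0,0,16,0],[0,0,0,0,0,20,0]]])

```text
time: 7.18
position: [0.5196, 0.0821, 0.0547]
tool_rot: [1.095, 1.281, -1.092]
ft_force: [-1.8, 5.2, 3.1]
grip_width: 0.003
```

servo_tool(commands=[[[0,0,0,0,0,4,0],[0,0,0,0,0,8,0],[0,0,0,0,0,12,0],[0,0,0,0,0,16,0],[0,0,0,0,0,20,0]]])

```text
time: 7.8
position: [0.5227, 0.0624, 0.0547]
tool_rot: [1.095, 1.281, -1.092]
ft_force: [-0.8, 5.6, 1.9]
grip_width: 0.009
```

Pushing steadily at about 5 N. The plate should be reached at tool y of about 0.04, so I'll go slower.

servo_tool(commands=[[[0,0,0,0,0,2.5,0],[0,0,0,0,0,5,0],[0,0,0,0,0,7.5,0],[0,0,0,0,0,10,0],[0,0,0,0,0,12,0]]])

```text
time: 8.43
position: [0.5245, 0.0507, 0.0546]
tool_rot: [1.095, 1.281, -1.092]
ft_force: [-0.9, 6.4, 2.3]
grip_width: 0.0
```

servo_tool(commands=[[[0,0,0,0,0,1,0],[0,0,0,0,0,2,0],[0,0,0,0,0,3,0],[0,0,0,0,0,4,0],[0,0,0,0,0,5,0]]])

```text
time: 9.05
position: [0.5253, 0.0458, 0.0546]
tool_rot: [1.095, 1.281, -1.092]
ft_force: [-1.1, 5.0, 2.9]
grip_width: 0.007
```

servo_tool(commands=[[[0,0,0,0,0,1,0],[0,0,0,0,0,2,0],[0,0,0,0,0,3,0],[0,0,0,0,0,4,0],[0,0,0,0,0,5,0]]])

```text
time: 9.68
position: [0.526, 0.0409, 0.0546]
tool_rot: [1.095, 1.281, -1.092]
ft_force: [-0.4, 5.5, 2.1]
grip_width: 0.002
```

servo_tool(commands=[[[0,0,0,0,0,1,0],[0,0,0,0,0,2,0],[0,0,0,0,0,3,0],[0,0,0,0,0,3,0]]])

```text
time: 10.18
position: [0.5265, 0.0378, 0.0546]
tool_rot: [1.095, 1.281, -1.092]
ft_force: [-0.4, 5.7, 3.0]
grip_width: 0.004
```

servo_tool(commands=[[[0,0,0,0,0,1,0],[0,0,0,0,0,2,0],[0,0,0,0,0,3,0],[0,0,0,0,0,3,0]]])

```text
time: 10.68
position: [0.527, 0.0348, 0.0546]
tool_rot: [1.095, 1.281, -1.092]
ft_force: [-0.7, 5.8, 1.1]
grip_width: 0.01
```

servo_tool(commands=[[[0,0,0,0,0,1,0],[0,0,0,0,0,2,0],[0,0,0,0,0,3,0],[0,0,0,0,0,3,0]]])

```text
time: 11.18
position: [0.5275, 0.0319, 0.0546]
tool_rot: [1.095, 1.281, -1.092]
ft_force: [0.3, 5.9, 2.7]
grip_width: 0.003
```

```bash
python3 - <<'E'
from h import *
import cv2
s=ctrl.get_state();print(s['time'],s['position'],s['ft_force'],s['torque'])
a=vision.get_image('side')[110:230,210:310,::-1];b=vision.get_image('scene')[140:250,165:325,::-1]
a=cv2.resize(a,(333,400),interpolation=cv2.INTER_CUBIC);b=cv2.resize(b,(466,320),interpolation=cv2.INTER_CUBIC)
o=np.zeros((400,799,3),np.uint8);o[:,:333]=a;o[:320,333:]=b;cv2.imwrite('pics/c4.png',o)
E
```

```text
11.175 [0.52746205 0.03187032 0.05462344] [0.27053935 5.86664542 2.72976642] [ 1.16151166  0.19274192 -0.00250544]
```

View pics/c4.png

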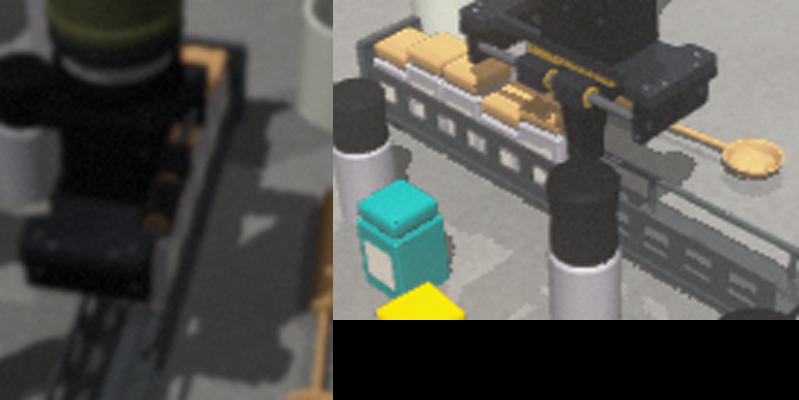

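The leading lid is almost at the plate (right view, about 375,50), with only a few mm left. I'll continue in small steps until the force jumps.

servo_tool(commands=[[[0,0,0,0,0,1,0],[0,0,0,0,0,2,0],[0,0,0,0,0,3,0],[0,0,0,0,0,3,0]]])

```text
time: 11.78
position: [0.5277, 0.031, 0.0547]
tool_rot: [1.096, 1.283, -1.09]
ft_force: [-2.3, 9.6, 3.4]
grip_width: 0.002
```

servo_tool(commands=[[[0,0,0,0,0,1,0],[0,0,0,0,0,2,0],[0,0,0,0,0,3,0],[0,0,0,0,0,3,0]]])

```text
time: 12.28
position: [0.5277, 0.0309, 0.0548]
tool_rot: [1.096, 1.287, -1.088]
ft_force: [-3.4, 13.9, 5.2]
grip_width: 0.003
```

The advance has stopped at y=0.031 and the force has climbed from 6 to 14 N, so the row is against the plate. I'll draw the hand straight back, then up.

servo_tool(commands=[[[0,0,0,0,0,-5,0],[0,0,0,0,0,-12,0],[0,0,0,0,0,-25,0],[0,0,0,0,0,-40,0],[0,0,0,0,0,-50,0]]])

```text
time: 12.9
position: [0.5206, 0.0746, 0.0545]
tool_rot: [1.093, 1.279, -1.093]
ft_force: [-0.5, -0.7, -0.0]
grip_width: 0.009
```

servo_tool(commands=[[[0,0,0,-30,0,-5,0],[0,0,0,-70,0,-15,0],[0,0,0,-120,0,-35,0],[0,0,0,-160,0,-55,0],[0,0,0,-180,0,-60,0]]])

```text
time: 13.52
position: [0.512, 0.1352, 0.2373]
tool_rot: [1.094, 1.277, -1.089]
ft_force: [-0.7, -1.2, -0.6]
grip_width: 0.003
```

```bash
python3 - <<'E'
from h import *
import cv2
s=ctrl.get_state();print(s['time'],s['position'],s['ft_force'])
w=vision.get_image('wrist')[:,:,::-1];b=vision.get_image('scene')[140:250,165:325,::-1]
cv2.imwrite('pics/w5full.png',w)
b=cv2.resize(b,(480,330),interpolation=cv2.INTER_CUBIC)
w=cv2.resize(w[100:240],(768,210));o=np.zeros((540,768,3),np.uint8);o[:210]=w;o[210:,:480]=b;cv2.imwrite('pics/c5.png',o)
np.save('wp.npy',vision.camera_info('wrist')['pose'])
E
```

```text
13.525 [0.51195873 0.13515528 0.23734161] [-0.65203459 -1.24324345 -0.61813877]
```

View pics/c5.png

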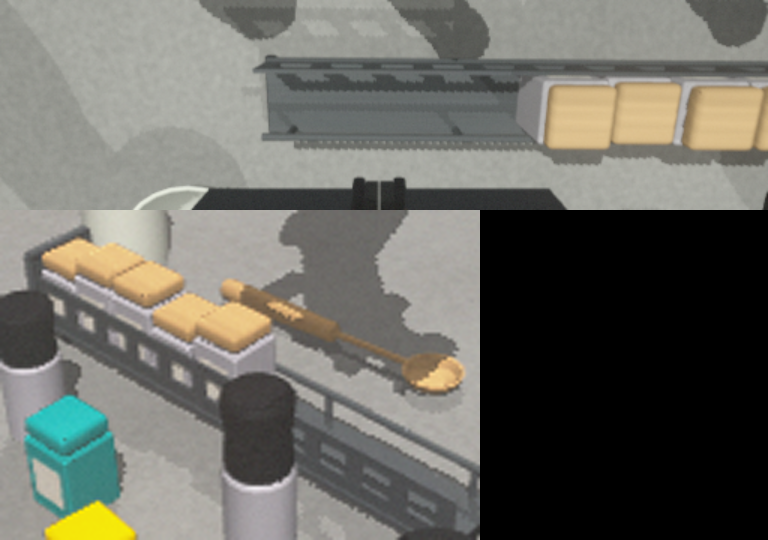

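```bash
python3 - <<'E'
from h import *
a=at('wrist',268/1.5,100+110/1.5,.014);b=at('wrist',517/1.5,100+105/1.5,.014);print(a,b,np.linalg.norm(a-b))
from bench import close_job
print(close_job())
E
```

```text
[0.48379389 0.22198227] [0.51980171 0.02254987] 0.20265696140317077
the job is handed in; nothing more can be done
None
```

I pushed the row of five tins along the rack with the shut fingertips until it stopped against the end plate. Then I drew the hand back and up and handed the job in at about 13.7 s.

**Last checks:**
- **Force:** the push held steady at about 5–6 N, then the hand stalled at tool y = 0.031 and the force climbed to 14 N. After I drew back it returned to about zero.
- **Final pictures:** the leading tin stands at the end plate, the row is closed up and upright, and the nearby bystanders in view look undisturbed.
- **Position:** from one wrist picture, the rear tin's base is about 203 mm from the tray's open end. I expected about 206 mm for a fully closed row, so this agrees within measuring error. I did not measure the distance to the end plate itself.

**One disagreement on the way:** early in the push the upward force rose to about 10 N, which looked like the hand rubbing on the tall rear tin's lid. I backed off 8 mm, raised the hand 14 mm and pushed on; the upward force then stayed at 5 N or less.

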